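Seat the notched spring barrel in the keyed test rig

TASK

Two brass spring barrels stand on the repair table: one has a notch cut in its round foot flange, the other's flange is whole. Put the notched one into the round nest of the steel test rig, turned so that its notch goes over the key block and the barrel sits upright, flat on the nest floor, and let go of it. Leave the whole-flanged barrel where it stands.

Things in the scene. Friction and masses are not known exactly. Their poses are not given: they have to be found in the camera images.
- barrel_grip (a point): Notched spring barrel: brass drum 40 mm across, upright on a round brass foot flange 90 mm across, 8 mm thick; 52 mm tall plus a 4 mm stub. A 60 degree wedge notch, 25 mm deep, runs from the flange's rim to the drum. Point: on the axis, 36 mm above the underside, the height to grip the drum from above, from any side, finger tips above the flange. z up, x from the axis to the notch's middle.
- nest_floor (a point): Nest on the test rig, a fixed 150 x 210 mm steel plate 10 mm thick: round pocket 104 mm across in a rim 6 mm wide, 7 mm high. Point: centre of the pocket's floor (the plate's top). z up, x towards the key. The barrel goes down flat only with its notch over the key (its x along the nest's x to about 15 degrees). A red button, not used, is 100 mm from the centre along y.
- nest_key (a point): The key: a fixed steel block 12 x 12 mm, 12 mm high, standing on the nest's floor just inside the rim. Point: the centre of its top, 40 mm from the nest's centre along the nest's x. Axes as the nest's.
- plain_grip (a point): The other spring barrel, not to be moved: brass drum 40 mm across, upright on a round brass foot flange 90 mm across, 8 mm thick; 52 mm tall plus a 4 mm stub. Its flange is whole, without a notch. Point: on its axis, 36 mm above its underside.
Mind the look-alikes: they are no part of the job. Leave any white look-alike of the part that bears barrel_grip alone.

How it is judged:
By the outcome, as a careful person would: the job done as asked, in the order asked, and still so for the second after the job is handed in, with the robot touching nothing.
It also fails if it takes over 32 s, if anything falls off the work surface, if the arm or the gripper's body presses on something with over 40 N, if the wrist force passes 120 N, or if a joint passes its speed limit or range.

ROBOT

A 6-joint arm with a two-finger parallel gripper is mounted at the origin on the work surface. World frame = base frame: x ahead of the robot, y to its left, z up, the work surface at z = 0. Lengths are in m, angles in rad, forces in N, time in s.
With the tool pointing down it reaches from about 0.35 to 0.925 m from the base axis. Payload 6.4 kg.
Tool frame: the origin (TCP) lies on the centre line of the jaws, within the pads' length; the fingertips stand 11 mm ahead of it and the grasp point (between the pads) lies 8 mm behind it; z points along the fingers, y is the direction in which the jaws open and shut (so a half turn about z gives the same grasp; the last joint's range is limited). The gripper opens to 85 mm and grips with 20 to 120 N. Pads are 22 mm wide; open, the fingers measure 114 mm over their backs; the gripper's body (76 mm by 85 mm) begins 54 mm behind the grasp point. The pads swing forward as they close: fully open they stand 13 mm farther back than shut.
Start: joints at [1.126, 0.245, 1.558, -0, 1.339, -0.174], TCP at [0.174, 0.626, 0.215] pointing down, gripper open.
Joint ranges: [-3.13, 3.13], [-1.02, 2.26], [0.13, 2.54], [-0.95, 4.09], [0.21, 2.88], [-2.74, 2.74]. Speed limits (rad/s): [2.57, 2.57, 3.14, 3.14, 3.14, 3.14].

INTERFACE

Orientations are given as a rotation vector (axis times angle).
In Python, from workcell import arm, read_camera, camera_params gives the robot as it stands.
- The arm moves only by the tool arm_command, never from a script. Its argument "steps" is one flat list of numbers, 7 for each row, row after row: the opening, from 0 (shut) to 1 (fully open), then the shift along the world's x, y, z in cm, then the turn, a rotation vector about the world's x, y, z in rad. In form: [gripper, tx, ty, tz, wx, wy, wz, gripper, tx, ty, tz, wx, wy, wz, ...]. A call has 1 to 8 rows; each row shifts and turns the pose as measured when the row begins; what a row does not reach is not made up. A row lasts 1/12 s, in which the tool goes at most 41.7 mm and 7.16 degrees, less where a joint would pass 70% of its speed; a pose out of reach is approached as far as the arm can. A call with a gripper value outside its range is refused whole. The fingers move at their own pace and stop on an object; "grip_force" is the grip in N (left out, the last holds). Time passes only in rows, so rows that do not move let the fingers close. It gives the time, the measured TCP pose, the force and the opening at its end, in the units of the state.
- arm.get_state(): the state, without advancing time (a new reading comes with each control period).
- read_camera(name): name is "scene" or "top" or "wrist"; returns (picture, depth): 480x640x3 uint8, blue, green, red; 480x640 float32, m along the optical axis (not along the pixel's ray), 0 where there is no reading.
- camera_params(name): a dict with "vfov" (degrees; the focal length in pixels is half the picture's height over the tangent of half this angle, whatever the lens; pixels are square), "cx", "cy" (the principal point, pixels), "world_to_cam" (4x4, takes a point from world to camera coordinates). Camera axes: x right, y down, z forward; pixel columns grow to the right and rows downward; lengths in m; the calibration is good to about 2 mm. A picture is of the moment at which its call begins: read the wrist's pose just before it. camera_params takes no time and is no camera call; for the wrist camera it gives the pose at the moment of the call.
- arm.finish_job(): hands the job in, once; it reports no verdict.
The state is a dict: "t": time; "joint_positions": joint angles; "qd": joint speeds; "tau": joint torques, N m; "tool_pos": TCP position; "ee_rot": TCP orientation; "contact_force": force on the tool from outside, world axes, zero at the start; "ft_torque": the same for the moment, N m; "gripper_width": finger opening in m.
Only numpy, scipy, OpenCV 4.12 (cv2) and the standard library are available. Lean on these libraries where they do the work, as an engineer would, in place of code of your own. Each camera call takes 0.05 s, during which the arm holds its last target. There are 200 camera calls.

## Working session

There is one attempt and no reset: what is moved stays moved. The work goes in short steps, Python scripts to look and compute and a tool call to move; the robot and the scene stay as the last step left them, time stands still between calls to the robot, and variables do not carry over. Pictures are saved under pics/ and viewed, about 8 in all and at most 12, crops included, and the job is handed in when it is done.

Besides the shell and the picture viewer there is one more tool, called after "Request:" as name(argument=value, ...), one argument or row to a line, values as JSON. arm_command: Moves the arm, as the interface text tells. Its arguments: {"type":"object","properties":{"steps":{"type":"array"},"grip_force":{"type":"number"}},"required":["steps"]}

```bash
mkdir -p pics; cat > h.py <<'E'
import numpy as np, cv2
from workcell import arm, read_camera, camera_params
def grab(n):
    p=camera_params(n); im,d=read_camera(n); return im,d,p
def cloud(d,p):
    f=240/np.tan(np.radians(p['vfov'])/2); v,u=np.mgrid[:480,:640]
    P=np.stack([(u-p['cx'])/f*d,(v-p['cy'])/f*d,d],-1)
    T=np.linalg.inv(p['world_to_cam']); W=P@T[:3,:3].T+T[:3,3]; W[d==0]=np.nan; return W
def save(n):
    im,d,p=grab(n); s=arm.get_state(); 
    return im,d,p,cloud(d,p)
E
python3 - <<'E'
from h import *
for n in('top','scene'):
    im,d,p,W=save(n); cv2.imwrite(f'pics/{n}0.png',im); np.savez(f'{n}0.npz',im=im,W=W)
    print(n,np.linalg.inv(p['world_to_cam'])[:3].round(3),p['vfov'])
s=arm.get_state();print(s['t'],s['tool_pos'],s['ee_rot'],s['gripper_width'])
E
```

```text
top [[-0.004 -0.989  0.147  0.46 ]
 [-0.999 -0.003 -0.048 -0.034]
 [ 0.048 -0.147 -0.988  0.748]] 52.38246824716815
scene [[-0.251  0.675 -0.694  1.178]
 [ 0.968  0.167 -0.189  0.128]
 [-0.012 -0.719 -0.695  0.673]] 47.43555183594281
0.1 [0.17362612 0.6258113  0.21367675] [-4.24012717e-01 -3.11227651e+00  2.68508092e-03] 0.08531738771443724
```

View pics/top0.png

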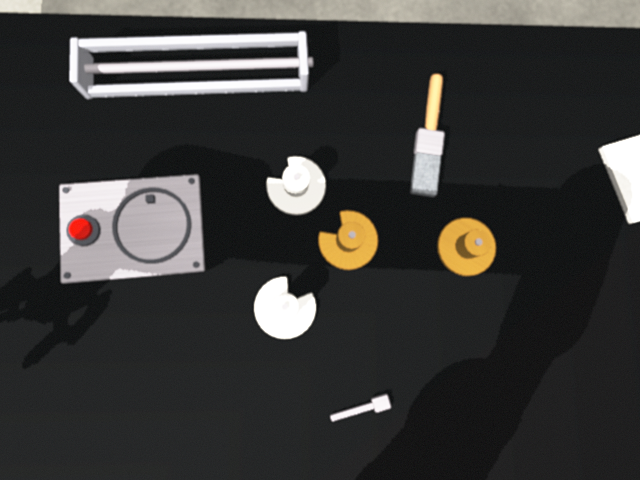

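View pics/scene0.png

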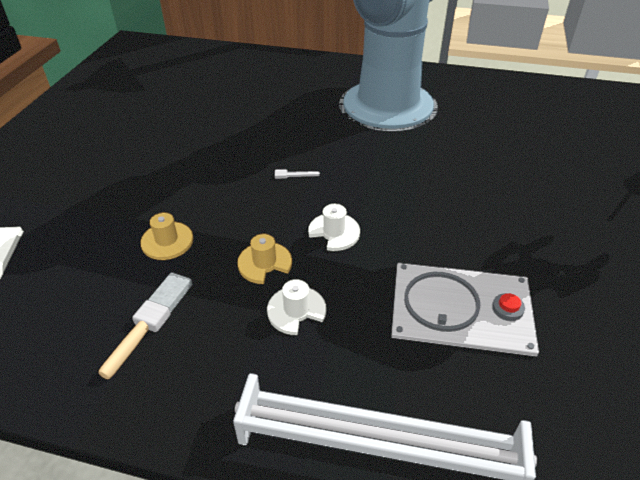

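Top view: candidates are the brass notched barrel at (350,238), the brass whole one at (467,246), and the white look-alikes at (296,185) and (285,307). I choose (350,238), which is brass with a notch at its upper left. The nest is at (152,226), its key at (150,199) and the red button at (80,230).

```bash
cat > meas.py <<'E'
from h import *
def rot(a): return np.array([np.cos(a),np.sin(a)])
def barrel(im,W,near):
    "centre from drum top/side and flange; notch direction from missing sector of the flange"
    hsv=cv2.cvtColor(im,cv2.COLOR_BGR2HSV)
    m=(hsv[...,1]>90)&(hsv[...,0]>8)&(hsv[...,0]<35)
    near_m=np.hypot(W[...,0]-near[0],W[...,1]-near[1])<.07
    top=near_m&(W[...,2]>.044)&(W[...,2]<.062)
    fl=m&near_m&(W[...,2]>.003)&(W[...,2]<.014)
    t=W[top]; c0,r0=cv2.minEnclosingCircle(t[:,:2].astype(np.float32))
    f=W[fl]; c,r=cv2.minEnclosingCircle(f[:,:2].astype(np.float32)); c=np.array(c)
    q=f[:,:2]-c; a=np.arctan2(q[:,1],q[:,0]); rr=np.hypot(*q.T)
    h,_=np.histogram(a[(rr>.026)&(rr<.042)],bins=72,range=(-np.pi,np.pi))
    print('top c',np.round(c0,4),'r',round(r0,4),'z',np.median(t[:,2]).round(4),'| flange c',c.round(4),'r',round(r,4),'z',np.median(f[:,2]).round(4))
    print('hist from -180 by 5deg',h.tolist())
    return c
E
python3 - <<'E'
from meas import *
D=np.load('top0.npz');im,W=D['im'],D['W']
for n,(u,v) in dict(notched=(350,238),plain=(475,243),floor=(152,226),key=(150,199),button=(80,230),plate=(100,200)).items(): print(n,W[v,u].round(4))
for u,v in((350,238),(475,243)): barrel(im,W,W[v,u,:2])
# plate holes / corners & rim
z=W[...,2]; n=W[226,152,:2]; rim=(np.hypot(W[...,0]-n[0],W[...,1]-n[1])<.075)&(z>.0145)&(z<.0195)
print(rim.sum(), np.round(cv2.minEnclosingCircle(W[rim][:,:2].astype(np.float32))[0],4),cv2.minEnclosingCircle(W[rim][:,:2].astype(np.float32))[1])
k=(np.hypot(W[...,0]-n[0],W[...,1]-n[1])<.047)&(z>.0195); print('key',k.sum(),np.nanmedian(W[k],0).round(4))
p=(np.hypot(W[...,0]-n[0],W[...,1]-n[1])<.17)&(z>.006)&(z<.014)
r=cv2.minAreaRect(W[p][:,:2].astype(np.float32));print('plate',r)
im2=cv2.resize(im[150:290,240:400],None,fx=4,fy=4,interpolation=cv2.INTER_CUBIC)
cv2.imwrite('pics/crop1.png',im2)
E
```

```text
notched [ 0.5702 -0.1208  0.0503]
plain [ 0.5627 -0.3037  0.0547]
floor [0.5943 0.1757 0.0086]
key [0.633  0.1766 0.0223]
button [0.5835 0.2719 0.0329]
plate [0.6341 0.2554 0.0089]
top c [ 0.5743 -0.1227] r 0.0202 z 0.0518 | flange c [ 0.5746 -0.1227] r 0.0455 z 0.0078
hist from -180 by 5deg [16, 20, 20, 17, 21, 19, 21, 19, 19, 19, 20, 19, 20, 19, 20, 18, 20, 20, 18, 18, 19, 19, 16, 18, 17, 15, 16, 16, 15, 15, 14, 15, 17, 16, 17, 18, 19, 20, 20, 12, 0, 0, 0, 0, 0, 0, 0, 0, 0, 0, 5, 23, 20, 20, 20, 20, 20, 19, 22, 20, 20, 19, 20, 18, 21, 20, 19, 20, 19, 20, 20, 23]
top c [ 0.5649 -0.3082] r 0.0206 z 0.052 | flange c [ 0.5637 -0.3086] r 0.0457 z 0.008
hist from -180 by 5deg [20, 20, 17, 20, 20, 19, 20, 17, 20, 20, 19, 17, 19, 18, 14, 12, 11, 9, 7, 4, 5, 4, 4, 5, 4, 7, 6, 6, 11, 10, 14, 14, 18, 19, 18, 19, 18, 18, 18, 19, 17, 24, 18, 16, 19, 20, 18, 19, 20, 17, 21, 18, 18, 17, 19, 20, 20, 19, 20, 20, 17, 21, 18, 17, 21, 21, 18, 17, 22, 19, 20, 19]
935 [0.5948 0.1748] 0.05873396247625351
key 57 [0.6343 0.1781 0.0216]
plate ((0.5922377109527588, 0.20719918608665466), (0.15054884552955627, 0.2103501409292221), 4.963211536407471)
```

View pics/crop1.png

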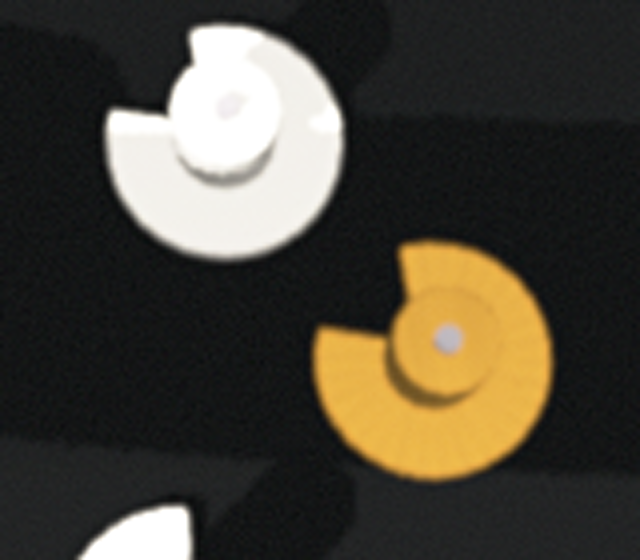

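The crop confirms it: a brass drum on a flange with one wedge notch, at upper left (370,285). Measured positions:

| Item | x, y (m) | Direction |
|---|---|---|
| Notched barrel axis | (0.5745, -0.1227) | notch about 46° |
| Nest centre | (0.595, 0.175) | nest x about 5° |

The heights and radii match the description. I'll leave the tool heading as it is and move above the barrel.

Request:
arm_command(
  steps=[1,1.82,-3.4,0,0,0,0,1,1.82,-3.4,0,0,0,0,1,1.82,-3.4,0,0,0,0,1,1.82,-3.4,0,0,0,0,1,1.82,-3.4,0,0,0,0,1,1.82,-3.4,0,0,0,0,1,1.82,-3.4,0,0,0,0,1,1.82,-3.4,0,0,0,0],
  grip_force=50,
)

```text
t: 0.77
tool_pos: [0.3171, 0.3453, 0.2079]
ee_rot: [-0.403, -3.111, 0.011]
contact_force: [0.8, 0.2, 0.3]
gripper_width: 0.0852
```

Request:
arm_command(
  steps=[1,1.82,-3.4,0,0,0,0,1,1.82,-3.4,0,0,0,0,1,1.82,-3.4,0,0,0,0,1,1.82,-3.4,0,0,0,0,1,1.82,-3.4,0,0,0,0,1,1.82,-3.4,0,0,0,0,1,1.82,-3.4,0,0,0,0,1,1.82,-3.4,0,0,0,0],
)

```text
t: 1.43
tool_pos: [0.464, 0.0583, 0.2059]
ee_rot: [-0.401, -3.11, 0.01]
contact_force: [0.4, 0.5, -0.6]
gripper_width: 0.0851
```

Request:
arm_command(
  steps=[1,1.84,-3.0,0,0,0,0,1,1.84,-3.0,0,0,0,0,1,1.84,-3.0,0,0,0,0,1,1.84,-3.0,0,0,0,0,1,1.84,-3.0,0,0,0,0,1,1.84,-3.0,0,0,0,0,1,0,0,0,0,0,0,1,0,0,0,0,0,0],
)

```text
t: 2.1
tool_pos: [0.578, -0.1395, 0.2017]
ee_rot: [-0.418, -3.104, 0.01]
contact_force: [-0.1, 0.1, -0.0]
gripper_width: 0.0853
```

```bash
python3 - <<'E'
from meas import *
s=arm.get_state()
im,d,p,W=save('wrist'); cv2.imwrite('pics/w1.png',im)
print(s['tool_pos'].round(4) if hasattr(s['tool_pos'],'round') else s['tool_pos'],s['ee_rot'])
barrel(im,W,(.5745,-.1227))
E
```

```text
[ 0.578  -0.1395  0.2017] [-0.41768526 -3.10379631  0.00970265]
top c [ 0.5755 -0.1204] r 0.0201 z 0.0517 | flange c [ 0.5756 -0.1202] r 0.0454 z 0.0077
hist from -180 by 5deg [52, 49, 49, 50, 49, 54, 47, 45, 50, 47, 48, 48, 47, 48, 50, 40, 48, 42, 49, 44, 47, 44, 43, 45, 47, 43, 41, 41, 38, 39, 35, 35, 33, 34, 36, 34, 32, 36, 33, 13, 0, 0, 0, 0, 0, 0, 0, 0, 0, 0, 20, 42, 50, 44, 49, 49, 49, 50, 50, 45, 50, 52, 48, 50, 53, 49, 49, 51, 42, 55, 49, 51]
```

View pics/w1.png

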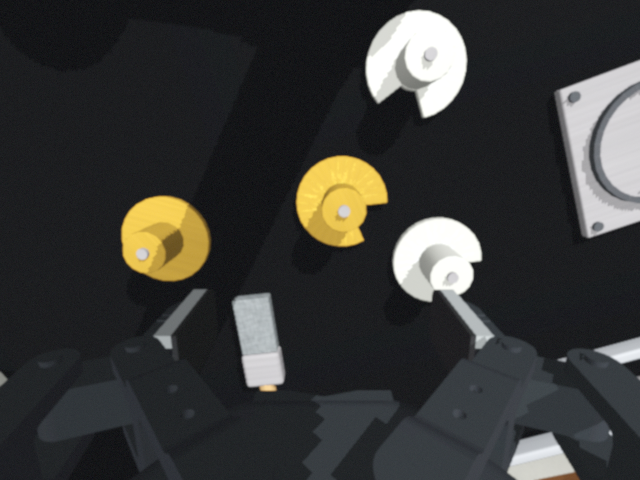

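The wrist view shows the notched barrel at (342,200), with the notch at its lower right and the white look-alikes clear of the jaws. It agrees with the top view to 2 mm. Going down with a small lateral correction.

Request:
arm_command(
  steps=[1,-0.15,0.9,-2,0,0,0,1,-0.15,0.9,-3,0,0,0,1,0,0,-3,0,0,0,1,0,0,-2,0,0,0,1,0,0,0,0,0,0,1,0,0,0,0,0,0],
)

```text
t: 2.65
tool_pos: [0.5726, -0.1153, 0.1005]
ee_rot: [-0.409, -3.108, 0.011]
contact_force: [-0.2, -0.1, -0.2]
gripper_width: 0.0853
```

```bash
python3 - <<'E'
from h import *
from scipy.spatial.transform import Rotation as R
s=arm.get_state(); print(np.round(s['tool_pos'],4)); print(R.from_rotvec(s['ee_rot']).as_matrix().round(4))
E
```

```text
[ 0.5726 -0.1153  0.1005]
[[-0.9659  0.2588 -0.0075]
 [ 0.2589  0.9659 -0.0062]
 [ 0.0056 -0.008  -1.    ]]
```

Request:
arm_command(
  steps=[1,0.24,-0.6,0,0.006,-0.0075,0,1,0,0,-2.4,0,0,0,1,0,0,-2.4,0,0,0,1,0,0,-1.5,0,0,0,1,0,0,0,0,0,0,1,0,0,0,0,0,0],
)

```text
t: 3.15
tool_pos: [0.5825, -0.1241, 0.0475]
ee_rot: [0.403, 3.095, -0.006]
contact_force: [0.5, -0.0, -0.5]
gripper_width: 0.0849
```

Request:
arm_command(
  steps=[1,-0.75,0.28,0,0,0,0,1,0,0,0,0,0,0,1,0,0,-1.0,0,0,0,1,0,0,-0.9,0,0,0,1,0,0,0,0,0,0],
)

```text
t: 3.57
tool_pos: [0.5788, -0.1232, 0.0347]
ee_rot: [0.401, 3.083, -0.011]
contact_force: [-0.0, -0.1, -0.3]
gripper_width: 0.0853
```

```bash
python3 - <<'E'
from h import *
from scipy.spatial.transform import Rotation as R
s=arm.get_state(); print(np.round(s['tool_pos'],4)); print(R.from_rotvec(s['ee_rot']).as_matrix().round(4))
E
```

```text
[ 0.5788 -0.1232  0.0347]
[[-0.9661  0.2561  0.0317]
 [ 0.2559  0.9666 -0.0114]
 [-0.0335 -0.0029 -0.9994]]
```

Request:
arm_command(
  steps=[1,-0.3,0.15,0,0.01,0.028,0,1,0,0,0,0,0,0,1,0,0,-0.5,0,0,0,1,0,0,0,0,0,0],
)

```text
t: 3.9
tool_pos: [0.5754, -0.1215, 0.0283]
ee_rot: [0.405, 3.113, -0.001]
contact_force: [-0.3, 0.9, -1.0]
gripper_width: 0.0853
```

```bash
cat > st.py <<'E'
from h import *
from scipy.spatial.transform import Rotation as R
s=arm.get_state(); M=R.from_rotvec(s['ee_rot']).as_matrix(); print(s['t'],np.round(s['tool_pos'],4),'z',M[:,2].round(4),'jaw deg',np.degrees(np.arctan2(M[1,1],M[0,1])).round(1),'F',np.round(s['contact_force'],1),'w',s['gripper_width'],'fix wx,wy',M[1,2].round(4)*-1,M[0,2].round(4))
E
python3 st.py
```

```text
3.9 [ 0.5754 -0.1215  0.0283] z [ 2.5e-03 -9.0e-04 -1.0e+00] jaw deg 75.2 F [-0.3  0.9 -1. ] w 0.08526392678277102 fix wx,wy 0.0009 0.0025
```

On target and level. Closing.

Request:
arm_command(
  steps=[0,0,0,0,0,0,0,0,0,0,0,0,0,0,0,0,0,0,0,0,0,0,0,0,0,0,0,0,0,0,0,0,0,0,0,0,0,0,0,0,0,0],
  grip_force=50,
)

```text
t: 4.4
tool_pos: [0.5755, -0.1213, 0.0283]
ee_rot: [0.405, 3.112, -0.001]
contact_force: [-0.3, 0.2, -1.9]
gripper_width: 0.037
```

```bash
python3 st.py
```

```text
4.4 [ 0.5755 -0.1213  0.0283] z [ 3.4e-03 -8.0e-04 -1.0e+00] jaw deg 75.2 F [-0.3  0.2 -1.9] w 0.037032173578823005 fix wx,wy 0.0008 0.0034
```

Request:
arm_command(
  steps=[0,0,0,1,0,0,0,0,0,0,2,0,0,0,0,0,0,2.5,0,0,0,0,0,0,2,0,0,0,0,0,0,0,0,0,0,0,0,0,0,0,0,0],
)

```text
t: 4.9
tool_pos: [0.571, -0.1196, 0.1034]
ee_rot: [-0.405, -3.11, -0.003]
contact_force: [-0.3, 0.1, -3.0]
gripper_width: 0.0371
```

```bash
python3 st.py; python3 - <<'E'
from h import *
im,d,p,W=save('wrist'); cv2.imwrite('pics/w2.png',im)
E
```

```text
4.9 [ 0.571  -0.1196  0.1034] z [-0.0052  0.0024 -1.    ] jaw deg 75.2 F [-0.3  0.1 -3. ] w 0.03708473697844882 fix wx,wy -0.0024 -0.0052
```

View pics/w2.png

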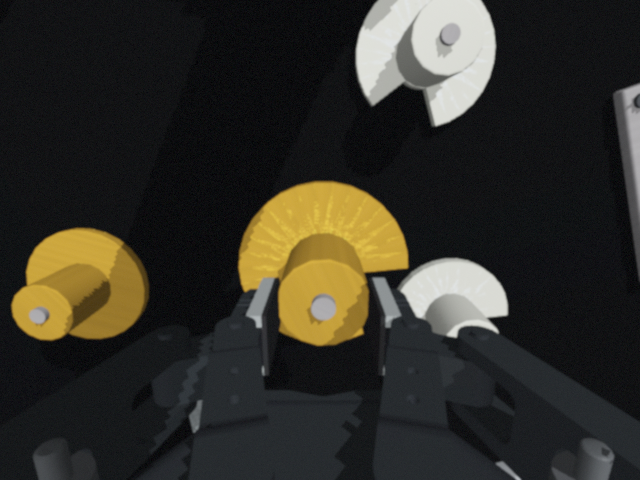

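The barrel is held and hanging, its stub at (323,305) and the notch to the right. Carrying it over the nest with a -41° turn.

Request:
arm_command(
  steps=[0,0.2,1.5,0.5,0,0,-0.04,0,0.3,3,0,0,0,-0.08,0,0.3,3.5,0,0,0,-0.1,0,0.3,3.7,0,0,0,-0.1,0,0.3,3.7,0,0,0,-0.1,0,0.3,3.7,0,0,0,-0.1,0,0.3,3.5,0,0,0,-0.1,0,0.2,2,0,0,0,-0.05],
)

```text
t: 5.62
tool_pos: [0.5855, 0.1317, 0.0956]
ee_rot: [-1.458, -2.758, -0.0]
contact_force: [0.6, 0.5, -4.0]
gripper_width: 0.0372
```

Request:
arm_command(
  steps=[0,0,0,0,0,0,0,0,0,0,0,0,0,0],
)

```text
t: 5.78
tool_pos: [0.5828, 0.1365, 0.0917]
ee_rot: [-1.448, -2.757, 0.003]
contact_force: [0.1, -0.0, -1.9]
gripper_width: 0.0369
```

```bash
python3 st.py
```

```text
5.7833 [0.5828 0.1365 0.0917] z [-0.0253  0.0109 -0.9996] jaw deg 34.6 F [ 0.1 -0.  -1.9] w 0.03689207478514228 fix wx,wy -0.0109 -0.0253
```

Request:
arm_command(
  steps=[0,0.6,1.9,0.2,-0.005,-0.012,0,0,0.6,1.9,0.2,-0.005,-0.012,0,0,0,0,0,0,0,0,0,0,0,0,0,0,0],
)

```text
t: 6.12
tool_pos: [0.592, 0.172, 0.09]
ee_rot: [-1.458, -2.774, 0.01]
contact_force: [0.7, -0.6, -3.3]
gripper_width: 0.0372
```

```bash
python3 st.py; python3 - <<'E'
from h import *
im,d,p,W=save('wrist'); cv2.imwrite('pics/w3.png',im); np.savez('w3.npz',im=im,W=W)
s=arm.get_state();tp=s['tool_pos']
hsv=cv2.cvtColor(im,cv2.COLOR_BGR2HSV); m=(hsv[...,1]>90)&(hsv[...,0]>8)&(hsv[...,0]<35)&(np.hypot(W[...,0]-tp[0],W[...,1]-tp[1])<.06)
z=W[...,2]; t=W[m&(z>tp[2]+.018)]; f=W[m&(z<tp[2]-.015)]
for q in (t,f): print(len(q),np.median(q[:,2]),cv2.minEnclosingCircle(q[:,:2].astype(np.float32)))
c,_=cv2.minEnclosingCircle(f[:,:2].astype(np.float32)); q=f[:,:2]-c
h,_=np.histogram(np.degrees(np.arctan2(q[:,1],q[:,0]))[np.hypot(*q.T)>.026],bins=72,range=(-180,180)); print(h.tolist())
# nest from above
pl=z<.03
for nm,lo,hi in(('rim',.0145,.0195),('key',.0195,.026)):
    k=(np.hypot(W[...,0]-.595,W[...,1]-.175)<(.065 if nm=='rim' else .05))&(z>lo)&(z<hi); print(nm,k.sum(), np.median(W[k],0) if k.any() else '')
E
```

```text
6.1167 [0.592 0.172 0.09 ] z [-0.0098 -0.0018 -1.    ] jaw deg 34.5 F [ 0.7 -0.6 -3.3] w 0.037236314154068834 fix wx,wy 0.0018 -0.0098
6183 0.11331054743130448 ((0.5876748561859131, 0.16838377714157104), 0.026097401976585388)
10344 0.06947278312418652 ((0.5967456102371216, 0.17073845863342285), 0.05539672449231148)
[273, 261, 270, 256, 237, 240, 235, 172, 112, 24, 0, 0, 0, 0, 0, 0, 20, 38, 24, 13, 2, 0, 0, 0, 0, 0, 0, 1, 4, 19, 19, 0, 0, 0, 0, 0, 2, 7, 12, 7, 0, 0, 2, 27, 159, 171, 180, 176, 192, 189, 198, 211, 221, 220, 239, 244, 249, 261, 274, 275, 277, 306, 293, 297, 299, 297, 302, 291, 295, 288, 275, 283]
rim 2789 [0.58516314 0.2132409  0.01664836]
key 104 [0.6380709  0.17763275 0.02164224]
```

View pics/w3.png

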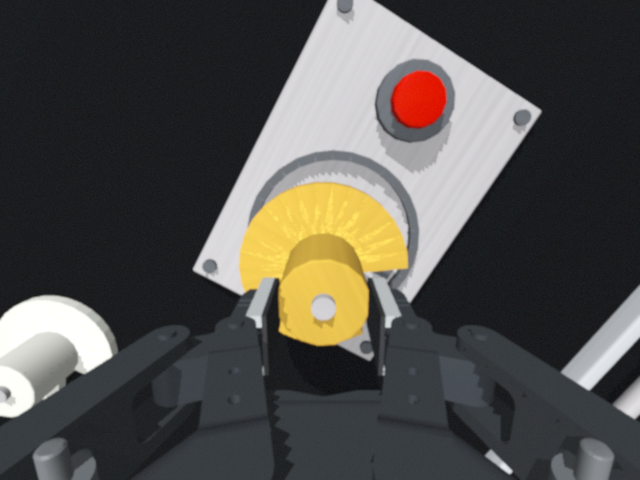

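The barrel sits unchanged in the jaws, stub at (323,305). The nest is below it and the notch faces the key at about (395,275). The nest estimates agree and there's 7 mm of radial clearance. Descending.

Request:
arm_command(
  steps=[0,0.3,0.3,-0.8,0.002,-0.008,0,0,0,0,-1,0,0,0,0,0,0,-0.8,0,0,0,0,0,0,0,0,0,0],
)

```text
t: 6.5
tool_pos: [0.5944, 0.1712, 0.06]
ee_rot: [-1.467, -2.775, 0.003]
contact_force: [-1.0, 0.3, -3.7]
gripper_width: 0.0369
```

```bash
python3 st.py
```

```text
6.5 [0.5944 0.1712 0.06  ] z [-3.6e-03 -1.0e-04 -1.0e+00] jaw deg 34.3 F [-1.   0.3 -3.7] w 0.0369283501878585 fix wx,wy 0.0001 -0.0036
```

Request:
arm_command(
  steps=[0,0.05,0.37,0,0,-0.003,0,0,0,0,0,0,0,0,0,0,0,-0.4,0,0,0,0,0,0,0,0,0,0],
)

```text
t: 6.83
tool_pos: [0.5941, 0.1742, 0.0541]
ee_rot: [-1.469, -2.774, 0.003]
contact_force: [-0.4, 0.4, -2.1]
gripper_width: 0.0371
```

```bash
python3 st.py
```

```text
6.8333 [0.5941 0.1742 0.0541] z [-3.1e-03 -5.0e-04 -1.0e+00] jaw deg 34.2 F [-0.4  0.4 -2.1] w 0.037051714998128676 fix wx,wy 0.0005 -0.0031
```

Request:
arm_command(
  steps=[0,0.05,0.05,-0.5,0,-0.002,0,0,0,0,-0.4,0,0,0,0,0,0,-0.2,0,0,0,0,0,0,0,0,0,0],
)

```text
t: 7.17
tool_pos: [0.5953, 0.175, 0.0427]
ee_rot: [1.469, 2.776, 0.0]
contact_force: [-0.5, 0.8, -2.8]
gripper_width: 0.0373
```

```bash
python3 st.py
```

```text
7.1667 [0.5953 0.175  0.0427] z [ 8.e-04 -3.e-04 -1.e+00] jaw deg 34.2 F [-0.5  0.8 -2.8] w 0.037332911309205526 fix wx,wy 0.0003 0.0008
```

Request:
arm_command(
  steps=[0,0,0,-0.2,0,0,0,0,0,0,-0.15,0,0,0,0,0,0,0,0,0,0],
)

```text
t: 7.42
tool_pos: [0.5954, 0.175, 0.0389]
ee_rot: [1.469, 2.776, 0.0]
contact_force: [-0.2, -0.5, -3.3]
gripper_width: 0.0371
```

```bash
python3 st.py
```

```text
7.4167 [0.5954 0.175  0.0389] z [ 1.e-03 -3.e-04 -1.e+00] jaw deg 34.2 F [-0.2 -0.5 -3.3] w 0.03709568552886639 fix wx,wy 0.0003 0.001
```

Within about 1 mm of the floor, with no contact yet. One more small step down, then open.

Request:
arm_command(
  steps=[0,0,0,-0.07,0,0,0,0,0,0,0,0,0,0,1,0,0,0,0,0,0,1,0,0,0,0,0,0,1,0,0,0,0,0,0,1,0,0,0,0,0,0,1,0,0,0,0,0,0,1,0,0,0,0,0,0],
)

```text
t: 8.08
tool_pos: [0.5984, 0.1753, 0.0415]
ee_rot: [1.466, 2.771, 0.006]
contact_force: [-0.4, -0.0, -0.0]
gripper_width: 0.0857
```

```bash
python3 st.py
```

```text
8.0833 [0.5984 0.1753 0.0415] z [ 7.5e-03  4.0e-04 -1.0e+00] jaw deg 34.2 F [-0.4 -0.  -0. ] w 0.0856519790417095 fix wx,wy -0.0004 0.0075
```

Released. Straight up, then look.

Request:
arm_command(
  steps=[1,0,0,1.5,0,0,0,1,0,0,2.5,0,0,0,1,0,0,3,0,0,0,1,0,0,3,0,0,0,1,-2,0,3,0,0,0,1,-3,0,2,0,0,0,1,-3,0,0,0,0,0,1,0,0,0,0,0,0],
)

```text
t: 8.75
tool_pos: [0.5135, 0.1745, 0.1963]
ee_rot: [1.469, 2.773, 0.003]
contact_force: [0.1, 0.3, -1.2]
gripper_width: 0.0856
```

```bash
python3 st.py; python3 - <<'E'
from meas import *
im,d,p,W=save('scene'); 
im2,_,p2,W2=save('wrist')
cv2.imwrite('pics/end.png',np.hstack([cv2.resize(im[230:380,360:560],(400,300)),cv2.resize(im2,(400,300))]))
for n,(i,w) in dict(scene=(im,W),wrist=(im2,W2)).items():
    m=(np.hypot(w[...,0]-.595,w[...,1]-.175)<.05); hsv=cv2.cvtColor(i,cv2.COLOR_BGR2HSV)
    b=m&(hsv[...,1]>90)&(hsv[...,0]>8)&(hsv[...,0]<35); z=w[...,2]
    t=w[m&(z>.055)&(z<.065)]; f=w[b&(z>.01)&(z<.03)]
    for q in(t,f):
        if len(q)>20:
            A=np.c_[q[:,:2]-q[:,:2].mean(0),np.ones(len(q))]; print(n,len(q),'z',np.median(q[:,2]).round(4),'slope',np.linalg.lstsq(A,q[:,2],rcond=None)[0][:2].round(3),np.round(cv2.minEnclosingCircle(q[:,:2].astype(np.float32))[0],4))
im,d,p,W=save('top'); barrel(im,W,(.563,-.308))
E
```

```text
8.75 [0.5135 0.1745 0.1963] z [ 3.8e-03  3.0e-04 -1.0e+00] jaw deg 34.2 F [ 0.1  0.3 -1.2] w 0.08559408235037785 fix wx,wy -0.0003 0.0038
scene 448 z 0.0627 slope [-0.08   0.012] [0.5973 0.1744]
scene 1294 z 0.019 slope [ 0.001 -0.001] [0.5936 0.1747]
wrist 1479 z 0.0615 slope [ 0.029 -0.013] [0.5959 0.1762]
wrist 3867 z 0.0176 slope [0.002 0.002] [0.5956 0.1741]
top c [ 0.564  -0.3081] r 0.0204 z 0.052 | flange c [ 0.5648 -0.31  ] r 0.0472 z 0.0079
hist from -180 by 5deg [18, 22, 17, 18, 20, 18, 22, 16, 20, 19, 17, 21, 20, 14, 13, 13, 9, 9, 9, 8, 6, 7, 7, 6, 8, 7, 10, 10, 12, 13, 16, 17, 19, 19, 18, 18, 17, 18, 23, 18, 15, 18, 22, 17, 17, 19, 18, 19, 20, 19, 21, 18, 19, 19, 20, 18, 21, 19, 18, 19, 22, 19, 19, 22, 19, 17, 18, 20, 19, 21, 18, 19]
```

View pics/end.png

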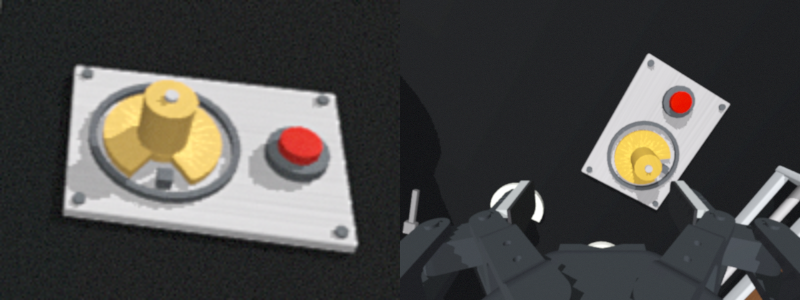

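The left panel shows the barrel upright in the nest, with the notch over the key at (165,178). The flange top is level at z = 0.018, which is floor plus 8 mm. Handing in.

```bash
python3 -c "
from h import *
print(arm.finish_job())"
```

```text
the job is handed in; nothing more can be done
None
```

The notched brass barrel is in the nest with its notch over the key. I released it, backed the arm off, and handed the job in at about 9 s of the 32 s allowed.

- **Seating:** the flange top measured 17.6 mm (wrist camera) and 19.0 mm (scene camera), against 18 mm expected. Its slope was at most 0.002, so it sits flat. The barrel is centred to within about 1–2 mm.
- **Forces:** the tool force stayed at 4 N or less at every reading I took.
- **Whole-flanged barrel:** its measured position changed by no more than about 2 mm, within the calibration error. The arm never went near it.
- **Checks that disagreed:**
  - The gripper read 37 mm on the 40 mm drum, but the grip held throughout.
  - Plane fits on the drum top gave small false slopes of 0.03 to 0.08, because those points include the stub and edge pixels. The flange fits do not show them.

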